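# Sweep the stone offcuts into the scrap tray

## Robot

A 6-joint arm with a two-finger parallel gripper is mounted at the origin on the work surface. World frame = base frame: x ahead of the robot, y to its left, z up, the work surface at z = 0. Lengths are in m, angles in rad, forces in N, time in s.
With the tool pointing down it reaches from about 0.325 to 0.775 m from the base axis. Payload 9.3 kg.
Tool frame: the origin (TCP) lies at the very end of the fingers, on their centre line; the grasp point (between the pads) lies 19 mm behind it; z points along the fingers, y is the direction in which the jaws open and shut (so a half turn about z gives the same grasp; the last joint's range is limited). The gripper opens to 85 mm and grips with 20 to 120 N. Pads are 22 mm wide; open, the fingers measure 114 mm over their backs; the gripper's body (76 mm by 85 mm) begins 54 mm behind the grasp point. The pads swing forward as they close: fully open they stand 13 mm farther back than shut.
Start: joints at [-1.458, 0.259, 0.021, 1.334, 0, 1.418], TCP at [0.144, -0.531, 0.21] pointing down, gripper open.
Joint ranges: [-3.04, 3.04], [-0.91, 1.82], [-1.04, 1.36], [-1.92, 1.95], [-1.52, 1.45], [-3.14, 3.14]. Speed limits (rad/s): [2.22, 2.22, 2.79, 3.14, 3.14, 3.14].

## Interface

Orientations are given as a unit quaternion [w, x, y, z].
In Python, from rig import robot gives the robot as it stands.
- The arm moves only by the tool step_arm, never from a script. Its argument "deltas" is a list of rows, each a list of 7 numbers: the shift along the world's x, y, z in mm, then the turn, a rotation vector about the world's x, y, z in rad, then the opening, from 0 (shut) to 1 (fully open). A call has 1 to 20 rows; each row is the pose to reach, as a shift and turn from the pose measured when the call began; what a row does not reach only later rows make up. A row lasts 1/8 s, in which the tool goes at most 62.5 mm and 10.7 degrees, less where a joint would pass 70% of its speed; a pose out of reach is approached as far as the arm can. A call with a gripper value outside its range is refused whole. The fingers move at their own pace and stop on an object; the grip force is fixed at half the most. Time passes only in rows, so rows that repeat a pose let the fingers close. It gives the time, the measured TCP pose, the force and the opening at its end, in the units of the state.
- robot.state(): the state, without advancing time (a new reading comes with each control period).
- robot.snapshot(name): name is "scene" or "top" or "wrist"; returns a dict with "color" (420x560x3 uint8, red, green, blue), "vertical_fov" (degrees; the focal length in pixels is half the picture's height over the tangent of half this angle, whatever the lens; pixels are square), "cx", "cy" (the principal point, pixels), "T" (4x4, takes a point from camera to world coordinates); the wrist camera has in their place "T_tool_cam" (4x4, takes a point from camera to tool coordinates, whose origin is the TCP and whose axes are the flange's). Camera axes: x right, y up, looking along -z (the intrinsics and any distortion apply to the point x, -y, -z); pixel columns grow to the right and rows downward; lengths in m; the calibration is good to about 2 mm. The wrist camera is an equidistant fisheye: a pixel r from the principal point sees the ray r / f radians off the axis. A picture is of the moment at which its call begins: read the wrist's pose just before it. There is no depth.
- robot.close_job(): hands the job in, once; it reports no verdict.
The state is a dict: "clock": time; "joint_pos": joint angles; "joint_vel": joint speeds; "joint_torque": joint torques, N m; "eef_pos": TCP position; "tcp_rot": TCP orientation; "wrist_force": force on the tool from outside, world axes, zero at the start; "moment": the same for the moment, N m; "finger_gap": opening from 0.0 (shut) to 1.0 (fully open).
Only numpy, scipy, OpenCV 4.12 (cv2) and the standard library are available. Lean on these libraries where they do the work, as an engineer would, in place of code of your own. Each camera call takes 0.05 s, during which the arm holds its last target. There are 200 camera calls.

## Task

Clear the trimming bed: with your fingertips, sweep the three pale stone offcuts along the steel plate and over its open end, so that all three drop into the red scrap tray. Only push the offcuts, never lift or carry them, and leave the green dressing stone standing where it is on the plate, along with everything else on the bench.

Things in the scene. Friction and masses are not known exactly. Their poses are not given: they have to be found in the camera images.
- bed: Fixed trimming bed with a dark steel plate. Origin: centre of its underside, on the bench; plate's upper face 60 mm above it. Plate 290 mm along bed x, 310 mm along bed y, 12 mm thick, overhanging the foot by 30 mm at both y ends. Yellow rims 10 mm wide, 10 mm high along both sides (|x| 135 to 145 mm); both ends (y = -155 and +155 mm) are open. Turned up to 9 degrees about the vertical.
- scrap_tray: Fixed red open tray, outside 290 mm (x) by 130 mm (y), 35 mm high, walls and floor about 4 mm. Origin: centre of its underside, on the bench; axes parallel to the bed's. Stands at one open end of the bed, centre 200 mm from the bed's along bed +y or -y (varies), reaching 20 mm under the overhang, so what slides off that end drops into it.
- parts_tray: Fixed blue open tray for finished parts, same size and axes as the scrap tray, under the other open end of the bed. Two polished blanks lie in it; no offcut belongs here.
- offcut_a: Loose pale stone offcut, 30 to 65 g, a block 36 x 24 x 18 mm high lying on the plate. Origin at the centre of its underside, z up.
- offcut_b: Loose pale stone offcut, 30 to 65 g, roughly round with five flat sides, 40 mm across at the foot, 18 mm high, lying on the plate. Origin at the centre of its underside, z up.
- offcut_c: Loose pale stone offcut, 30 to 65 g, an irregular stepped piece about 40 x 25 x 20 mm high lying on the plate. Origin near the middle of its underside, z up.
- dressing_stone: Green square stick standing loose on the plate, 24 x 24 x 45 mm high, 120 g. Origin: centre of its underside. Leave it standing. It and the three offcuts start in any order, one in each of four lanes along bed y, at bed x about -96, -32, 32 and 96 mm (within 6 mm), up to 70 mm from the bed's middle in y, so each offcut has a straight clear way to both ends.
- blank_1: Dark polished stone disc, 48 mm across, 16 mm thick, lying loose in the blue tray. Origin at the centre of its underside. To be left alone.
- blank_2: Second dark polished disc like blank_1, in the blue tray. To be left alone.
- pot: Loose terracotta cup, 72 mm across, 75 mm high, on the bench to the robot's right (-y), clear of the bed. To be left alone.
- bottle: Loose white bottle with a blue cap, 60 mm across, 170 mm high, on the bench to the robot's left (+y), clear of the bed. To be left alone.

How it is judged:
By the outcome, as a careful person would: the job done as asked, in the order asked, and still so for the second after the job is handed in, with the robot touching nothing.
It also fails if it takes over 64 s, if anything falls off the work surface, if the arm or the gripper's body presses on something with over 40 N, if the wrist force passes 120 N, or if a joint passes its speed limit or range.

## Working session

There is one attempt and no reset: what is moved stays moved. The work goes in short steps, Python scripts to look and compute and a tool call to move; the robot and the scene stay as the last step left them, time stands still between calls to the robot, and variables do not carry over. Pictures are saved under pics/ and viewed, about 8 in all and at most 12, crops included, and the job is handed in when it is done.

Besides the shell and the picture viewer there is one more tool, called after "Request:" as a command line: name --pt "numbers of a row" for each row, then --argument value for the rest. step_arm: Moves the arm, as the interface text tells. Its arguments: {"type":"object","properties":{"deltas":{"type":"array","items":{"type":"array","items":{"type":"number"}}}},"required":["deltas"]}

```bash
mkdir -p pics; python3 - <<'E'
from rig import robot
import cv2,numpy as np
s=robot.state();print(s)
for n in("top","scene"):
    d=robot.snapshot(n);cv2.imwrite(f"pics/{n}0.png",d["color"][:,:,::-1]);print(n,d["vertical_fov"],d["cx"],d["cy"],d["T"].round(4).tolist(),[k for k in d])
    np.save(f"{n}0.npy",d,allow_pickle=True)
E
```

```text
{'clock': 0.0, 'joint_pos': array([-1.45758777e+00,  2.59186988e-01,  2.07302303e-02,  1.33368624e+00,
        2.44233148e-05,  1.41820482e+00]), 'joint_vel': array([-0.00093141, -0.00221443, -0.00249716, -0.00105569, -0.0004573 ,
       -0.0011718 ]), 'joint_torque': array([ 1.31772969e-03, -5.55645740e+01,  3.44526100e+01,  1.38802396e-02,
       -1.23938449e-06, -1.57631273e-06]), 'eef_pos': array([ 0.144446  , -0.53036464,  0.2093566 ]), 'tcp_rot': array([-6.72966921e-04,  9.91181558e-01,  1.32509115e-01,  2.54674468e-05]), 'wrist_force': array([0.37573804, 0.23710804, 0.54466603]), 'moment': array([-0.04325336,  0.02692423, -0.01146718]), 'finger_gap': 1.0053540396158567}
top 53.907207198707106 278.20582392023323 205.76608392935753 [[-0.0258, 0.9987, -0.045, 0.4993], [-0.9993, -0.0246, 0.0279, 0.0132], [0.0268, 0.0457, 0.9986, 1.0447], [0.0, 0.0, 0.0, 1.0]] ['color', 'vertical_fov', 'cx', 'cy', 'T']
scene 53.84493630406615 280.32645620582866 207.08658753459085 [[-0.4135, -0.7117, 0.568, 1.1324], [0.9104, -0.3114, 0.2726, 0.2756], [-0.0171, 0.6297, 0.7766, 0.8482], [0.0, 0.0, 0.0, 1.0]] ['color', 'vertical_fov', 'cx', 'cy', 'T']
```

View pics/top0.png

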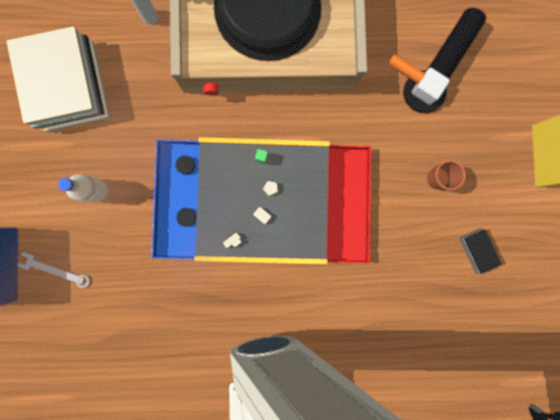

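View pics/scene0.png

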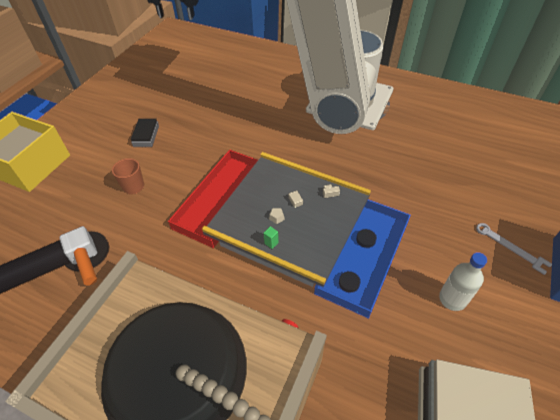

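Top view: red tray at image right (world -y), columns 329–371. Offcuts are at about (271,188), (263,215) and (234,241), the green stone at (261,156). Next I measure them.

```bash
cat > h.py <<'E'
import numpy as np,cv2
def ray(d,u,v,z):
    f=210/np.tan(np.radians(d["vertical_fov"])/2)
    r=d["T"][:3,:3]@np.array([(u-d["cx"])/f,-(v-d["cy"])/f,-1]);o=d["T"][:3,3]
    return o+r*(z-o[2])/r[2]
def comps(d,m,roi,z,amin=25):
    w=np.zeros(m.shape,np.uint8);a,b,c,e=roi;w[b:e,a:c]=m[b:e,a:c]
    for c in cv2.findContours(w,cv2.RETR_EXTERNAL,cv2.CHAIN_APPROX_NONE)[0]:
        if cv2.contourArea(c)>amin:
            P=np.array([ray(d,u,v,z)[:2] for u,v in c[:,0]]).astype(np.float32)*1000
            r=cv2.minAreaRect(P);yield c[:,0].mean(0).round(),np.round(r[0]),np.round(r[1]),round(r[2],1),P.min(0).round(),P.max(0).round()
def look(d,roi=(150,130,380,270)):
    c=cv2.cvtColor(d["color"],cv2.COLOR_RGB2HSV).astype(int);H,S,V=c[...,0],c[...,1],c[...,2]
    for n,m,z in(("yellow",(H>18)&(H<32)&(S>150)&(V>120),.07),("green",(H>45)&(H<80)&(S>120),.09),("pale",(S<110)&(V>140),.075),("red",((H<6)|(H>174))&(S>170),.035)):
        for x in comps(d,m,roi,z): print(n,*x)
E
python3 - <<'E'
from h import *
for n,r in(("top",(150,130,380,270)),("scene",(165,145,410,318))):
    print(n);look(np.load(n+"0.npy",allow_pickle=True).item(),r)
E
```

```text
top
yellow [261. 260.] [417.  29.] [305.  12.] 87.1 [ 406. -123.] [428. 181.]
yellow [264. 141.] [697.  15.] [309.  13.] 87.1 [ 685. -139.] [711. 170.]
green [261. 155.] [661.  24.] [23. 23.] 74.7 [647.  12.] [673.  35.]
pale [232. 241.] [462.  97.] [29. 43.] 32.3 [450.  77.] [484. 117.]
pale [262. 215.] [522.  26.] [39. 27.] 48.0 [501.   6.] [544.  46.]
pale [165. 242.] [470. 256.] [179.  95.] 40.5 [422. 162.] [568. 286.]
pale [270. 188.] [587.   4.] [33. 35.] 88.6 [569. -12.] [604.  21.]
pale [165. 153.] [672. 250.] [ 80. 154.] 45.5 [589. 169.] [709. 278.]
red [349. 204.] [ 546. -190.] [105. 288.] 87.0 [ 402. -249.] [ 692. -131.]
scene
yellow [264. 255.] [701.  16.] [310.  15.] 87.0 [ 687. -139.] [715. 171.]
yellow [315. 173.] [422.  31.] [310.  17.] 86.9 [ 407. -124.] [438. 186.]
green [271. 237.] [664.  25.] [54. 29.] 24.7 [639.   6.] [689.  44.]
pale [211. 301.] [857. -23.] [ 59. 250.] 0.8 [ 828. -149.] [888. 101.]
pale [277. 215.] [589.   7.] [43. 32.] 58.9 [570. -12.] [614.  27.]
pale [296. 199.] [526.  28.] [49. 25.] 44.4 [503.   5.] [552.  48.]
pale [331. 191.] [467.  99.] [42. 38.] 27.8 [447.  76.] [494. 118.]
red [211. 201.] [ 558. -170.] [145. 304.] 87.2 [ 403. -248.] [ 712. -104.]
```

Bed centre is at about (558, 23) mm, yaw about -2.9°. That puts the sweep direction at (-0.05, -1) and the plate edge at y≈-127 to -135. I'll nearly close the jaws across the push direction, giving a two-finger blade, and go behind offcut c.

Request:
step_arm --pt "21 45 -4 0 0 0.084 0.2" --pt "43 90 -8 0 0 0.168 0.2" --pt "64 135 -12 0 0 0.251 0.2" --pt "86 180 -16 0 0 0.335 0.2" --pt "107 225 -20 0 0 0.418 0.2" --pt "129 269 -24 0 0 0.502 0.2" --pt "150 314 -28 0 0 0.586 0.2" --pt "172 359 -32 0 0 0.669 0.2" --pt "193 404 -36 0 0 0.753 0.2" --pt "215 449 -40 0 0 0.837 0.2" --pt "236 494 -44 0 0 0.92 0.2" --pt "258 539 -48 0 0 1.004 0.2" --pt "279 583 -52 0 0 1.088 0.2" --pt "301 628 -56 0 0 1.171 0.2" --pt "322 673 -60 0 0 1.255 0.2" --pt "322 673 -60 0 0 1.255 0.2" --pt "322 673 -60 0 0 1.255 0.2"

```text
clock: 2.22
eef_pos: [0.466, 0.1425, 0.149]
tcp_rot: [-0.001, 0.725, 0.689, -0.001]
wrist_force: [-1.1, -0.2, -0.6]
finger_gap: 0.201
```

Request:
step_arm --pt "0 0 -40 0 0 0 0.2" --pt "0 0 -70 0 0 0 0.2" --pt "0 0 -85 0 0 0 0.2" --pt "0 0 -85 0 0 0 0.2"

```text
clock: 2.72
eef_pos: [0.465, 0.1413, 0.0635]
tcp_rot: [-0.001, 0.725, 0.689, -0.002]
wrist_force: [0.7, 0.2, 0.2]
finger_gap: 0.197
```

```bash
python3 - <<'E'
from rig import robot
import cv2
print(robot.state()["eef_pos"])
d=robot.snapshot("scene")["color"][130:300,180:400,::-1];cv2.imwrite("pics/s1.png",cv2.resize(d,None,fx=3.4,fy=3.4,interpolation=2))
E
```

```text
[0.46498492 0.14133756 0.06348604]
```

View pics/s1.png

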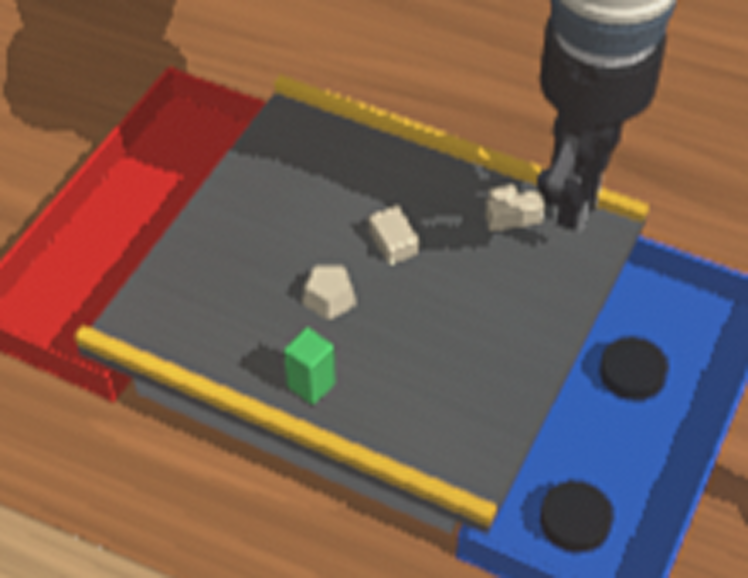

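The fingers stand on the plate just behind offcut c (crop 515,205), touching nothing. Now pushing c.

Request:
step_arm --pt "0 -6 0 0 0 0 0.2" --pt "-1 -16 0 0 0 0 0.2" --pt "-2 -32 0 0 0 0 0.2" --pt "-3 -50 0 0 0 0 0.2" --pt "-4 -68 0 0 0 0 0.2" --pt "-4 -86 0 0 0 0 0.2" --pt "-5 -104 0 0 0 0 0.2" --pt "-6 -122 0 0 0 0 0.2" --pt "-7 -140 0 0 0 0 0.2" --pt "-8 -158 0 0 0 0 0.2" --pt "-9 -176 0 0 0 0 0.2" --pt "-10 -194 0 0 0 0 0.2" --pt "-11 -212 0 0 0 0 0.2" --pt "-11 -228 0 0 0 0 0.2"

```text
clock: 4.53
eef_pos: [0.4543, -0.0878, 0.0645]
tcp_rot: [-0.001, 0.725, 0.688, -0.001]
wrist_force: [-1.5, 0.5, 0.1]
finger_gap: 0.202
```

```bash
python3 - <<'E'
from rig import robot
import cv2
print(robot.state()["eef_pos"])
d=robot.snapshot("scene")["color"][130:300,180:400,::-1];cv2.imwrite("pics/s2.png",cv2.resize(d,None,fx=3.4,fy=3.4,interpolation=2))
E
```

```text
[ 0.45431403 -0.08780743  0.0644883 ]
```

View pics/s2.png

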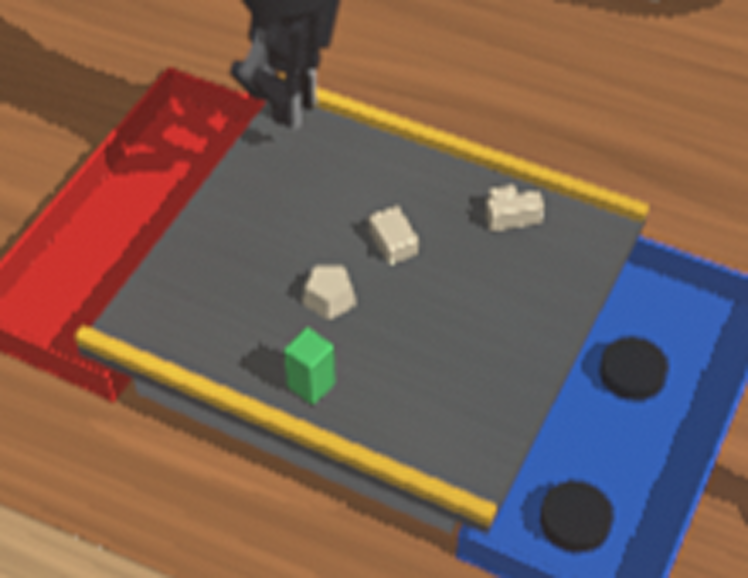

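Offcut c did not move: the fingers passed over or beside it. I'll project the believed TCP into the picture to see the real offset.

```bash
python3 - <<'E'
from rig import robot
from h import *
def proj(d,p):
    f=210/np.tan(np.radians(d["vertical_fov"])/2);q=np.linalg.inv(d["T"])@np.append(p,1)
    return np.array([d["cx"]-f*q[0]/q[2],d["cy"]+f*q[1]/q[2]])
s=robot.state();p=s["eef_pos"];print(p,s["joint_pos"].round(3))
ims=[]
for n,k in(("scene",6),("top",6)):
    d=robot.snapshot(n);np.save(n+"1.npy",d,allow_pickle=True)
    for dz in(0,.01,.02,.04):print(n,dz,proj(d,p+[0,0,dz]))
    u,v=proj(d,p).round().astype(int)
    im=cv2.resize(d["color"][v-50:v+40,u-33:u+33,::-1],None,fx=6,fy=6,interpolation=cv2.INTER_CUBIC)
    for dz in (0,.02,.04):
        w=(proj(d,p+[0,0,dz])-[u-33,v-50]+.5)*6;cv2.circle(im,tuple(w.astype(int).tolist()),3,(255,0,255),-1)
    ims.append(im)
cv2.imwrite("pics/z.png",np.hstack(ims))
E
```

```text
[ 0.45474265 -0.0891183   0.06450014] [-0.373  0.209 -0.44   0.924 -0.002  1.25 ]
scene 0 [265.79922844 168.39512904]
scene 0.01 [265.62994595 165.71835871]
scene 0.02 [265.45822294 163.00299758]
scene 0.04 [265.10724111 157.45311592]
top 0 [310.71933818 242.35602691]
top 0.01 [311.16814817 242.53811922]
top 0.02 [311.62629821 242.724001  ]
top 0.04 [312.57180949 243.10761621]
```

View pics/z.png

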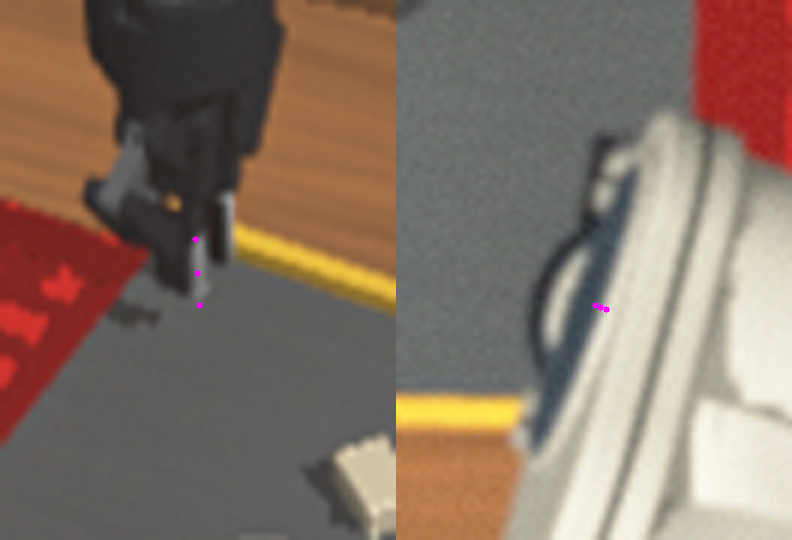

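The tips appear about 15–17 mm above the believed TCP (tips at crop (200,295) and (225,262), marker at (199,305)), so they passed over c. I'll make a guarded descent here on the bare plate to find contact height.

Request:
step_arm --pt "0 0 -4 0 0 0 0.2" --pt "0 0 -8 0 0 0 0.2" --pt "0 0 -8 0 0 0 0.2"

```text
clock: 5.05
eef_pos: [0.4543, -0.0867, 0.0559]
tcp_rot: [-0.001, 0.725, 0.688, -0.001]
wrist_force: [-0.5, -0.1, 0.1]
finger_gap: 0.203
```

Request:
step_arm --pt "0 0 -2 0 0 0 0.2" --pt "0 0 -3 0 0 0 0.2" --pt "0 0 -3 0 0 0 0.2"

```text
clock: 5.42
eef_pos: [0.4542, -0.0867, 0.0528]
tcp_rot: [-0.001, 0.725, 0.688, -0.001]
wrist_force: [0.3, 0.4, -0.5]
finger_gap: 0.2
```

Request:
step_arm --pt "0 0 -2 0 0 0 0.2" --pt "0 0 -3 0 0 0 0.2" --pt "0 0 -3 0 0 0 0.2"

```text
clock: 5.8
eef_pos: [0.4542, -0.0867, 0.0498]
tcp_rot: [-0.001, 0.725, 0.688, -0.001]
wrist_force: [-0.7, -0.3, -0.3]
finger_gap: 0.201
```

Request:
step_arm --pt "0 0 -1 0 0 0 0.2" --pt "0 0 -2 0 0 0 0.2" --pt "0 0 -2 0 0 0 0.2"

```text
clock: 6.18
eef_pos: [0.4541, -0.0866, 0.0477]
tcp_rot: [-0.001, 0.725, 0.688, -0.001]
wrist_force: [-0.3, 0.1, 0.5]
finger_gap: 0.199
```

Request:
step_arm --pt "0 0 -1 0 0 0 0.2" --pt "0 0 -2 0 0 0 0.2" --pt "0 0 -2 0 0 0 0.2"

```text
clock: 6.55
eef_pos: [0.454, -0.0866, 0.0456]
tcp_rot: [-0.002, 0.725, 0.688, -0.001]
wrist_force: [0.5, -0.2, 0.3]
finger_gap: 0.201
```

Request:
step_arm --pt "0 0 -1 0 0 0 0.2" --pt "0 0 -2 0 0 0 0.2" --pt "0 0 -2 0 0 0 0.2"

```text
clock: 6.92
eef_pos: [0.454, -0.0866, 0.0435]
tcp_rot: [-0.002, 0.725, 0.688, -0.001]
wrist_force: [-0.1, 0.0, -0.4]
finger_gap: 0.199
```

```bash
python3 - <<'E'
from rig import robot
from h import *
def proj(d,p):
    f=210/np.tan(np.radians(d["vertical_fov"])/2);q=np.linalg.inv(d["T"])@np.append(p,1)
    return np.array([d["cx"]-f*q[0]/q[2],d["cy"]+f*q[1]/q[2]])
p=robot.state()["eef_pos"];print(p)
d=robot.snapshot("scene");u,v=proj(d,p).round().astype(int)
im=cv2.resize(d["color"][v-40:v+25,u-33:u+33,::-1],None,fx=8,fy=8,interpolation=cv2.INTER_CUBIC)
for dx in(-.016,.016):
    w=(proj(d,[p[0]+dx,p[1],.06])-[u-33,v-40]+.5)*8;cv2.circle(im,tuple(w.astype(int).tolist()),3,(255,0,255),-1)
cv2.imwrite("pics/z2.png",im)
E
```

```text
[ 0.45402001 -0.08660609  0.043508  ]
```

View pics/z2.png

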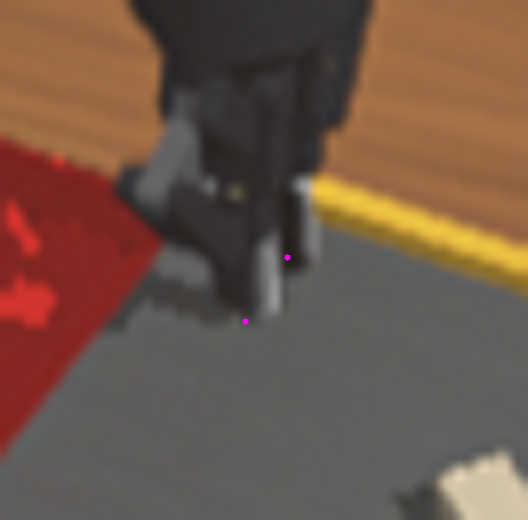

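The tips are now essentially at plate level, with no contact force. The tip offset at this opening is therefore about +17 mm, so I'll sweep at TCP z≈45. Lifting, returning behind c and descending.

Request:
step_arm --pt "0 0 30 0 0 0 0.2" --pt "0 0 60 0 0 0 0.2" --pt "2 40 62 0 0 0 0.2" --pt "5 90 62 0 0 0 0.2" --pt "8 145 62 0 0 0 0.2" --pt "10 195 62 0 0 0 0.2" --pt "12 230 62 0 0 0 0.2" --pt "12 230 50 0 0 0 0.2" --pt "12 230 25 0 0 0 0.2" --pt "12 230 8 0 0 0 0.2" --pt "12 230 2 0 0 0 0.2" --pt "12 230 2 0 0 0 0.2"

```text
clock: 8.48
eef_pos: [0.466, 0.1429, 0.0454]
tcp_rot: [-0.002, 0.726, 0.688, -0.002]
wrist_force: [0.1, 1.4, 0.7]
finger_gap: 0.197
```

Request:
step_arm --pt "0 -6 0 0 0 0 0.2" --pt "-1 -16 0 0 0 0 0.2" --pt "-2 -32 0 0 0 0 0.2" --pt "-3 -50 0 0 0 0 0.2" --pt "-4 -68 0 0 0 0 0.2" --pt "-4 -86 0 0 0 0 0.2" --pt "-5 -104 0 0 0 0 0.2"

```text
clock: 9.35
eef_pos: [0.4608, 0.0374, 0.0456]
tcp_rot: [-0.002, 0.726, 0.688, -0.002]
wrist_force: [0.1, -0.6, -0.4]
finger_gap: 0.203
```

```bash
python3 - <<'E'
from rig import robot
import cv2
print(robot.state()["eef_pos"])
d=robot.snapshot("scene")["color"][130:300,180:400,::-1];cv2.imwrite("pics/s3.png",cv2.resize(d,None,fx=3.4,fy=3.4,interpolation=2))
E
```

```text
[0.46082097 0.03737139 0.04559677]
```

View pics/s3.png

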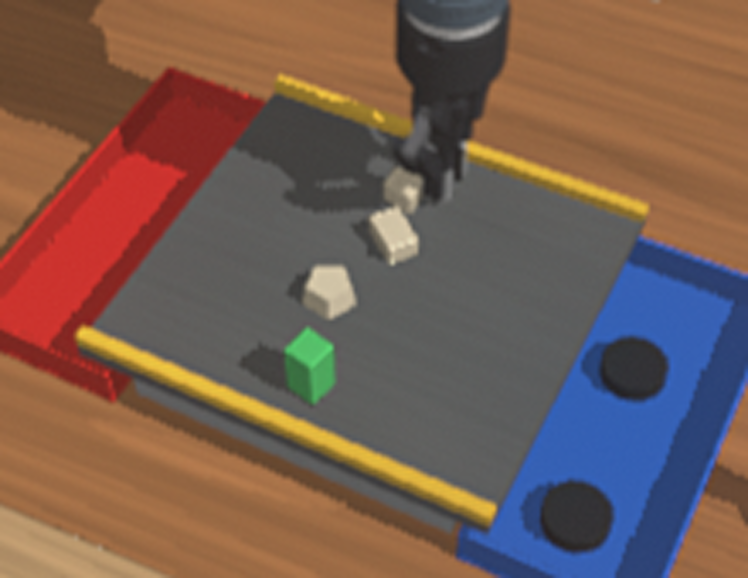

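Offcut c is now being pushed properly, sitting in front of the fingers at crop (405,188), and the rest is untouched. Continuing over the edge, then lifting and going behind offcut a.

Request:
step_arm --pt "0 -8 0 0 0 0 0.2" --pt "-1 -24 0 0 0 0 0.2" --pt "-2 -42 0 0 0 0 0.2" --pt "-3 -60 0 0 0 0 0.2" --pt "-4 -78 0 0 0 0 0.2" --pt "-5 -96 0 0 0 0 0.2" --pt "-6 -114 0 0 0 0 0.2" --pt "-7 -132 0 0 0 0 0.2" --pt "-8 -148 0 0 0 0 0.2" --pt "-9 -164 0 0 0 0 0.2" --pt "-9 -178 0 0 0 0 0.2" --pt "-10 -192 0 0 0 0 0.2" --pt "-10 -192 0 0 0 0 0.2"

```text
clock: 11.02
eef_pos: [0.4508, -0.1569, 0.0455]
tcp_rot: [-0.001, 0.726, 0.687, -0.002]
wrist_force: [-0.2, 0.3, -0.4]
finger_gap: 0.199
```

```bash
python3 - <<'E'
from rig import robot
from h import *
print(robot.state()["eef_pos"])
d=robot.snapshot("scene");look(d,(165,145,410,318))
d=d["color"][130:300,180:400,::-1];cv2.imwrite("pics/s4.png",cv2.resize(d,None,fx=3.4,fy=3.4,interpolation=2))
E
```

```text
[ 0.45079415 -0.15694948  0.04551198]
yellow [264. 255.] [701.  16.] [310.  15.] 86.8 [ 687. -139.] [715. 171.]
yellow [315. 173.] [422.  31.] [310.  17.] 86.9 [ 407. -124.] [438. 186.]
green [271. 237.] [664.  25.] [54. 29.] 24.7 [639.   6.] [689.  44.]
pale [211. 301.] [857. -22.] [ 59. 249.] 1.1 [ 828. -147.] [888. 101.]
pale [277. 215.] [589.   7.] [43. 32.] 58.9 [570. -12.] [614.  27.]
pale [296. 199.] [527.  28.] [49. 26.] 42.7 [503.   5.] [552.  48.]
pale [241. 171.] [ 498. -140.] [20. 43.] 80.3 [ 477. -152.] [ 520. -130.]
red [214. 198.] [ 568. -193.] [309. 142.] 7.7 [ 407. -248.] [ 712. -104.]
```

View pics/s4.png

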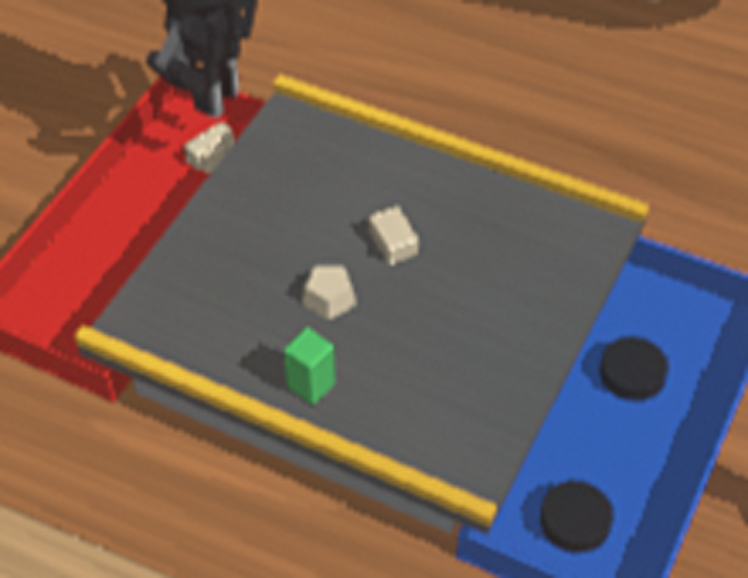

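Offcut c has dropped into the red tray (crop 210,147); everything else is unmoved. Next is a at (522,27).

Request:
step_arm --pt "0 0 30 0 0 0 0.2" --pt "0 0 62 0 0 0 0.2" --pt "12 40 65 0 0 0 0.2" --pt "30 90 65 0 0 0 0.2" --pt "46 145 65 0 0 0 0.2" --pt "62 195 65 0 0 0 0.2" --pt "74 233 65 0 0 0 0.2" --pt "74 233 50 0 0 0 0.2" --pt "74 233 25 0 0 0 0.2" --pt "74 233 8 0 0 0 0.2" --pt "74 233 0 0 0 0 0.2" --pt "74 233 0 0 0 0 0.2"

```text
clock: 12.58
eef_pos: [0.5242, 0.0764, 0.0451]
tcp_rot: [-0.002, 0.726, 0.687, -0.002]
wrist_force: [-0.2, 0.6, 0.4]
finger_gap: 0.2
```

Request:
step_arm --pt "0 -8 0 0 0 0 0.2" --pt "-1 -18 0 0 0 0 0.2" --pt "-1 -30 0 0 0 0 0.2" --pt "-2 -44 0 0 0 0 0.2" --pt "-3 -58 0 0 0 0 0.2" --pt "-4 -72 0 0 0 0 0.2" --pt "-4 -86 0 0 0 0 0.2" --pt "-5 -100 0 0 0 0 0.2" --pt "-6 -114 0 0 0 0 0.2" --pt "-6 -128 0 0 0 0 0.2" --pt "-7 -142 0 0 0 0 0.2" --pt "-8 -156 0 0 0 0 0.2" --pt "-8 -170 0 0 0 0 0.2"

```text
clock: 14.2
eef_pos: [0.5161, -0.0945, 0.0451]
tcp_rot: [-0.002, 0.726, 0.687, -0.002]
wrist_force: [-0.2, 0.2, 0.5]
finger_gap: 0.197
```

```bash
python3 - <<'E'
from rig import robot
from h import *
print(robot.state()["eef_pos"])
d=robot.snapshot("scene");look(d,(165,145,410,318))
d=d["color"][130:300,180:400,::-1];cv2.imwrite("pics/s5.png",cv2.resize(d,None,fx=3.4,fy=3.4,interpolation=2))
E
```

```text
[ 0.51611218 -0.09453715  0.0451034 ]
yellow [264. 255.] [701.  16.] [310.  14.] 86.9 [ 687. -139.] [715. 171.]
yellow [318. 174.] [423.  38.] [296.  17.] 86.9 [ 407. -110.] [438. 186.]
green [271. 237.] [664.  25.] [54. 29.] 24.7 [639.   6.] [689.  44.]
pale [212. 301.] [857. -22.] [ 59. 249.] 0.8 [ 828. -147.] [888. 101.]
pale [277. 215.] [589.   7.] [43. 32.] 58.9 [570. -12.] [614.  27.]
red [208. 203.] [ 557. -169.] [145. 305.] 87.0 [ 402. -248.] [ 712. -104.]
```

View pics/s5.png

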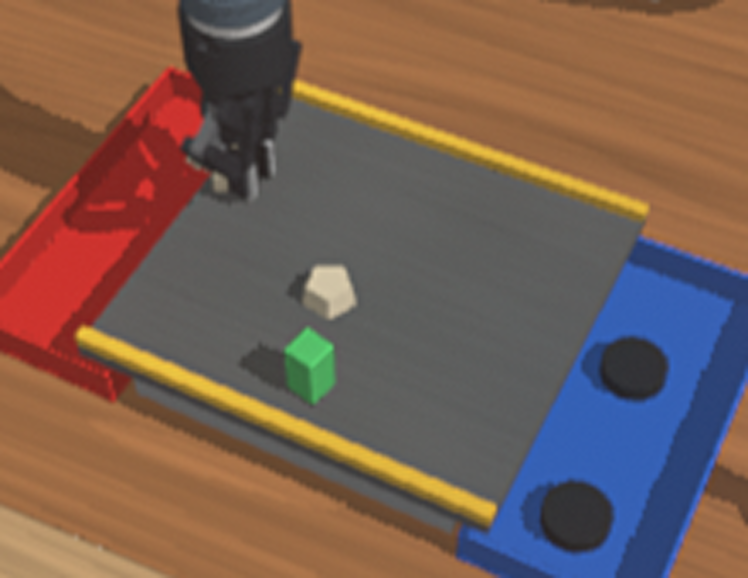

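Offcut a is ahead of the fingers at the edge (crop 225,183). Pushing it over, then moving behind b.

Request:
step_arm --pt "-1 -14 0 0 0 0 0.2" --pt "-1 -28 0 0 0 0 0.2" --pt "-2 -42 0 0 0 0 0.2" --pt "-3 -54 0 0 0 0 0.2" --pt "-3 -66 0 0 0 0 0.2" --pt "-3 -66 0 0 0 0 0.2" --pt "-3 -66 30 0 0 0 0.2" --pt "-3 -66 62 0 0 0 0.2" --pt "10 -26 65 0 0 0 0.2" --pt "30 24 65 0 0 0 0.2" --pt "50 79 65 0 0 0 0.2" --pt "68 120 65 0 0 0 0.2" --pt "74 147 65 0 0 0 0.2" --pt "74 147 65 0 0 0 0.2"

```text
clock: 16.0
eef_pos: [0.5903, 0.0533, 0.1098]
tcp_rot: [-0.002, 0.726, 0.688, -0.003]
wrist_force: [-1.6, 0.5, -0.5]
finger_gap: 0.204
```

```bash
python3 - <<'E'
from rig import robot
from h import *
print(robot.state()["eef_pos"])
for n,r in(("scene",(165,145,410,318)),("top",(190,130,380,270))):
    print(n);look(robot.snapshot(n),r)
E
```

```text
[0.590331   0.05333129 0.10981831]
scene
yellow [264. 255.] [701.  16.] [310.  14.] 86.9 [ 686. -139.] [716. 171.]
yellow [341. 182.] [426. 108.] [156.  17.] 86.9 [415.  30.] [438. 186.]
yellow [269. 157.] [416. -97.] [53. 17.] 88.2 [ 407. -124.] [425. -71.]
green [271. 237.] [664.  25.] [54. 29.] 24.7 [639.   6.] [689.  44.]
pale [211. 301.] [857. -22.] [ 59. 248.] 1.4 [ 828. -147.] [888. 101.]
pale [278. 215.] [590.   8.] [45. 25.] 48.6 [575. -12.] [614.  27.]
pale [230. 186.] [ 555. -137.] [20. 34.] 59.2 [ 535. -152.] [ 573. -134.]
pale [241. 171.] [ 498. -140.] [20. 43.] 80.3 [ 477. -152.] [ 520. -130.]
red [213. 198.] [ 557. -169.] [145. 304.] 87.0 [ 403. -248.] [ 712. -104.]
top
yellow [303. 261.] [412. -69.] [109.  11.] 86.8 [ 406. -123.] [420. -15.]
yellow [301. 143.] [693. -74.] [131.  12.] 87.0 [ 685. -139.] [700.  -8.]
pale [340. 241.] [ 454. -159.] [24. 38.] 88.2 [ 435. -172.] [ 473. -147.]
pale [339. 217.] [ 513. -157.] [23. 36.] 61.5 [ 494. -173.] [ 532. -142.]
pale [230. 193.] [561.  90.] [204. 328.] 89.1 [396. -12.] [727. 195.]
red [349. 204.] [ 547. -189.] [106. 288.] 86.9 [ 402. -249.] [ 692. -131.]
```

Both a and c lie in the tray: c's reading is unchanged and the top view puts both beyond the edge. Descending behind b and sweeping it.

Request:
step_arm --pt "0 0 -20 0 0 0 0.2" --pt "0 0 -45 0 0 0 0.2" --pt "0 0 -60 0 0 0 0.2" --pt "0 0 -65 0 0 0 0.2" --pt "0 0 -65 0 0 0 0.2"

```text
clock: 16.73
eef_pos: [0.5902, 0.0509, 0.0452]
tcp_rot: [-0.001, 0.727, 0.687, -0.003]
wrist_force: [0.6, 0.3, 1.1]
finger_gap: 0.202
```

Request:
step_arm --pt "0 -8 0 0 0 0 0.2" --pt "-1 -18 0 0 0 0 0.2" --pt "-1 -30 0 0 0 0 0.2" --pt "-2 -44 0 0 0 0 0.2" --pt "-3 -58 0 0 0 0 0.2" --pt "-4 -72 0 0 0 0 0.2" --pt "-4 -86 0 0 0 0 0.2" --pt "-5 -100 0 0 0 0 0.2" --pt "-6 -114 0 0 0 0 0.2" --pt "-6 -128 0 0 0 0 0.2" --pt "-7 -140 0 0 0 0 0.2" --pt "-7 -140 0 0 0 0 0.2"

```text
clock: 18.23
eef_pos: [0.5831, -0.0901, 0.045]
tcp_rot: [-0.001, 0.727, 0.687, -0.003]
wrist_force: [0.3, -0.1, 0.2]
finger_gap: 0.199
```

```bash
python3 - <<'E'
from rig import robot
from h import *
print(robot.state()["eef_pos"])
d=robot.snapshot("scene");look(d,(165,145,410,318))
d=d["color"][130:300,180:400,::-1];cv2.imwrite("pics/s6.png",cv2.resize(d,None,fx=3.4,fy=3.4,interpolation=2))
E
```

```text
[ 0.58306824 -0.09008209  0.045049  ]
yellow [264. 255.] [701.  16.] [310.  15.] 86.8 [ 686. -139.] [716. 171.]
yellow [315. 173.] [422.  31.] [310.  17.] 86.9 [ 407. -124.] [438. 186.]
green [271. 237.] [664.  25.] [54. 29.] 24.7 [639.   6.] [689.  44.]
pale [211. 301.] [857. -22.] [ 59. 248.] 1.4 [ 828. -147.] [888. 101.]
pale [234. 146.] [ 425. -200.] [16. 66.] 23.4 [ 405. -234.] [ 435. -173.]
red [203. 209.] [ 584. -171.] [145. 251.] 87.0 [ 455. -248.] [ 712. -104.]
```

View pics/s6.png

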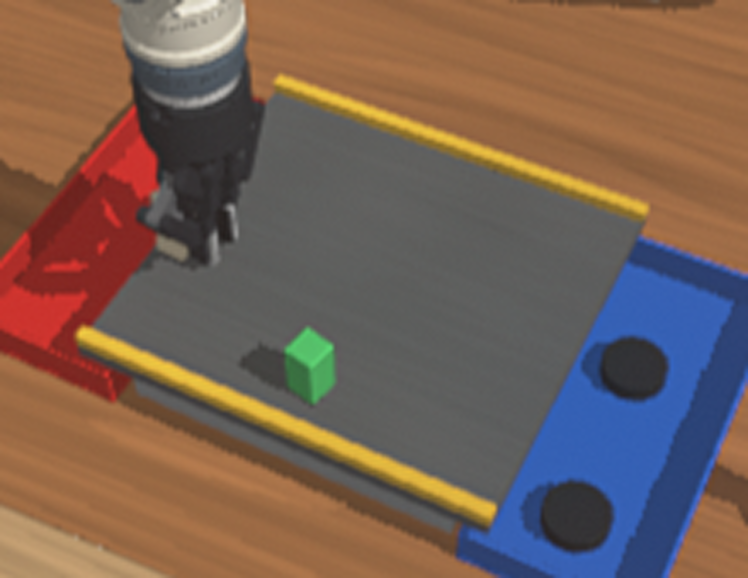

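Offcut b is ahead of the fingers at the edge (crop 172,245) and the green stone still stands. Final push, then lift away clear.

Request:
step_arm --pt "-1 -12 0 0 0 0 0.2" --pt "-1 -26 0 0 0 0 0.2" --pt "-2 -40 0 0 0 0 0.2" --pt "-3 -52 0 0 0 0 0.2" --pt "-3 -64 0 0 0 0 0.2" --pt "-3 -72 0 0 0 0 0.2" --pt "-3 -72 0 0 0 0 0.2" --pt "-3 -72 40 0 0 0 0.2" --pt "-3 -72 90 0 0 0 0.2" --pt "-3 -72 150 0 0 0 0.2" --pt "-45 -100 160 0 0 0 0.2" --pt "-95 -130 160 0 0 0 0.2" --pt "-145 -160 160 0 0 0 0.2" --pt "-190 -190 160 0 0 0 0.2" --pt "-220 -240 160 0 0 0 0.2" --pt "-240 -290 160 0 0 0 0.2" --pt "-240 -290 160 0 0 0 0.2" --pt "-240 -290 160 0 0 0 0.2"

```text
clock: 20.52
eef_pos: [0.3431, -0.379, 0.2049]
tcp_rot: [-0.002, 0.727, 0.687, -0.003]
wrist_force: [0.2, 0.6, 0.3]
finger_gap: 0.201
```

```bash
python3 - <<'E'
from rig import robot
from h import *
print(robot.state()["eef_pos"])
s,t=robot.snapshot("scene"),robot.snapshot("top")
look(s,(165,145,410,318));look(t,(190,130,380,270))
a=cv2.resize(s["color"][130:330,180:400,::-1],(440,400));b=cv2.resize(t["color"][120:280,150:380,::-1],(460,320))
b=cv2.copyMakeBorder(b[:,100:],0,80,0,0,0);cv2.imwrite("pics/fin.png",np.hstack([a,b]))
E
```

```text
[ 0.3430785  -0.37902578  0.20489709]
yellow [264. 255.] [701.  16.] [310.  15.] 86.7 [ 685. -139.] [715. 171.]
yellow [315. 173.] [422.  31.] [310.  17.] 86.9 [ 407. -124.] [438. 186.]
green [271. 237.] [664.  25.] [54. 29.] 24.7 [639.   6.] [689.  44.]
pale [211. 301.] [857. -22.] [ 59. 248.] 1.4 [ 828. -147.] [888. 101.]
pale [213. 201.] [ 615. -155.] [33. 34.] 80.9 [ 597. -171.] [ 631. -138.]
pale [230. 186.] [ 555. -137.] [20. 34.] 59.2 [ 535. -152.] [ 573. -134.]
pale [241. 171.] [ 498. -140.] [20. 43.] 80.3 [ 477. -152.] [ 520. -130.]
red [213. 198.] [ 557. -170.] [145. 304.] 87.4 [ 403. -248.] [ 712. -104.]
yellow [261. 260.] [417.  29.] [305.  12.] 87.1 [ 406. -123.] [428. 181.]
yellow [264. 141.] [697.  15.] [309.  13.] 87.2 [ 685. -139.] [711. 170.]
green [261. 155.] [661.  24.] [23. 24.] 74.7 [647.  12.] [673.  35.]
pale [340. 241.] [ 455. -155.] [26. 39.] 69.6 [ 435. -172.] [ 473. -143.]
pale [339. 217.] [ 513. -156.] [25. 36.] 58.4 [ 494. -173.] [ 532. -137.]
pale [345. 191.] [ 574. -174.] [36. 33.] 88.6 [ 557. -192.] [ 591. -156.]
red [349. 204.] [ 547. -190.] [105. 289.] 87.0 [ 402. -249.] [ 692. -131.]
```

View pics/fin.png

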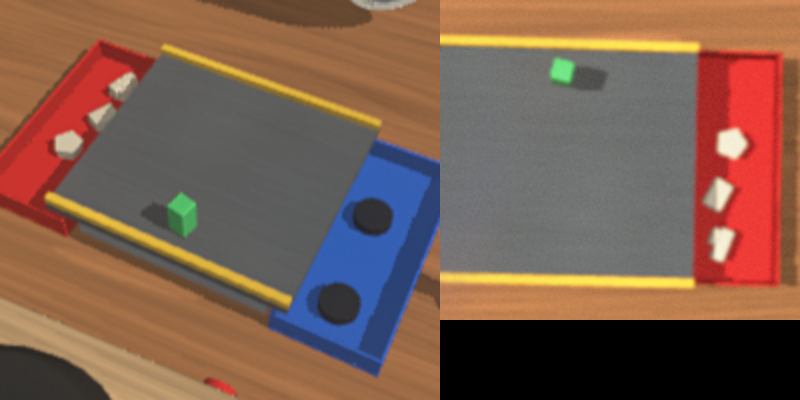

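All three offcuts are in the red tray, at right-panel (732,142), (718,195) and (722,243). The green stone stands at the same measured spot. I'll triangulate their heights as a check, then hand in.

```bash
python3 - <<'E'
from rig import robot
from h import *
s,t=robot.snapshot("scene"),robot.snapshot("top")
for a,b in(((241,171),(340,241)),((230,186),(339,217)),((213,201),(345,191))):
    z=min(np.arange(-.01,.1,.001),key=lambda z:np.linalg.norm(ray(s,*a,z)-ray(t,*b,z)));print(z.round(3),ray(t,*b,z).round(3),ray(s,*a,z).round(3))
for n,d in(("top",t),("scene",s)):
    o=np.load(n+"0.npy",allow_pickle=True).item()["color"].astype(int);k=np.abs(d["color"].astype(int)-o).max(2)>60
    rois={"top":{"pot":(420,155,475,200),"bottle":(50,165,115,210),"blanks":(165,145,197,235)},"scene":{"pot":(105,155,150,200),"bottle":(435,250,490,315),"blanks":(330,225,385,300)}}[n]
    print(n,{m:int(k[r[1]:r[3],r[0]:r[2]].sum()) for m,r in rois.items()})
print(robot.state()["clock"],robot.close_job())
E
```

```text
0.022 [ 0.454 -0.166  0.022] [ 0.455 -0.168  0.022]
0.021 [ 0.514 -0.166  0.021] [ 0.515 -0.169  0.021]
0.021 [ 0.578 -0.183  0.021] [ 0.579 -0.185  0.021]
top {'pot': 0, 'bottle': 0, 'blanks': 0}
scene {'pot': 0, 'bottle': 0, 'blanks': 0}
the job is handed in; nothing more can be done
20.725 None
```

I swept offcuts c, a and b one after another along the plate and over its open end into the red scrap tray, then lifted the arm clear and handed the job in at about 20.7 s.

- **Offcuts:** the last two-camera check puts all three inside the tray, at about z = 21–22 mm, with the two views agreeing within 3 mm.
- **Everything else:** the green dressing stone is at its starting reading in both views and still standing. The pot, bottle and blanks show no image change.
- **What went wrong:** my first pass over c missed. With the jaws slightly open, the fingertips sat about 17 mm above the reported TCP. I found this from the pictures and a guarded descent, and repeated the sweep lower.
- **Forces:** the wrist force read at the end of each move never exceeded about 2 N. I did not see readings in between.

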